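# Put the salvaged heat sinks away in trays of fitting depth

### The arm

A 6-joint arm with a two-finger parallel gripper is mounted at the origin on the work surface. World frame = base frame: x ahead of the robot, y to its left, z up, the work surface at z = 0. Lengths are in m, angles in rad, forces in N, time in s.
With the tool pointing down it reaches from about 0.35 to 0.975 m from the base axis. Payload 4.9 kg.
Tool frame: the origin (TCP) lies at the very end of the fingers, on their centre line; the grasp point (between the pads) lies 19 mm behind it (ctrl.grasp_offset is the distance from the TCP to the grasp point, in m); z points along the fingers, y is the line along which they close (so a half turn about z gives the same grasp; the last joint's range is limited). The gripper opens to 85 mm and grips with 20 to 120 N. Pads are 22 mm wide; open, the fingers measure 114 mm over their backs; the gripper's body (76 mm by 85 mm) begins 54 mm behind the grasp point. The pads swing forward as they close: fully open they stand 13 mm farther back than shut.
Start: joints at [1.032, 0.053, 1.613, -0, 1.476, -0.119], TCP at [0.255, 0.571, 0.231] pointing down, gripper open.
Joint ranges: [-3.01, 3.01], [-1.01, 2.22], [0.06, 2.58], [-1.02, 4.17], [0.09, 2.62], [-3.14, 3.14]. Speed limits (rad/s): [2.57, 2.57, 3.14, 3.14, 3.14, 3.14].

### API

Orientations are given as a rotation vector (axis times angle).
In Python, from station import ctrl, optics gives the robot as it stands.
- The arm moves only by the shell command python3 -m handwheel 'ROWS' [OPENING] [FORCE]. ROWS is JSON, a list of rows, each an object of numbers: "tx", "ty", "tz": the shift along the tool's x, y, z in mm; "roll": the turn about the tool's z in rad. A call has 1 to 12 rows; each row shifts and turns the commanded pose from where the row before left it, along the tool's axes as they then stand; what a row does not reach is not made up. A row lasts 1/12 s, in which the tool goes at most 41.7 mm and 7.16 degrees, less where a joint would pass 70% of its speed; a pose out of reach is approached as far as the arm can. A call with a gripper value outside its range is refused whole. OPENING is the finger opening in mm, from 0 to 85.4, set as the call begins (- or left out, the last holds). The fingers move at their own pace and stop on an object; FORCE is the grip in N (left out, the last holds). Time passes only in rows, so rows that do not move let the fingers close. It gives the time, the measured TCP pose, the force, the opening and the grip force at its end, in the units of the state.
- ctrl.get_obs(): the state, without advancing time (a new reading comes with each control period).
- optics.get_image(name): name is "side" or "top" or "wrist"; returns (picture, depth): 420x560x3 uint8, red, green, blue; 420x560 float32, m along the optical axis (not along the pixel's ray), 0 where there is no reading.
- optics.camera_params(name): a dict with "mtx" (3x3 intrinsics, pixels), "k1" (the pictures are not rectified: a ray, as slopes to the right and down, at radius r is drawn at 1 + k1 r^2 times it, then the intrinsics apply), "extrinsics" (4x4, takes a point from camera to world coordinates); the wrist camera has in their place "tool_from_camera" (4x4, takes a point from camera to tool coordinates, whose origin is the TCP and whose axes are the flange's). Camera axes: x right, y down, z forward; pixel columns grow to the right and rows downward; lengths in m; the calibration is good to about 2 mm. A picture is of the moment at which its call begins: read the wrist's pose just before it. camera_params takes no time and is no camera call.
- ctrl.finish_job(): hands the job in; it is judged then, once.
The state is a dict: "t": time; "q": joint angles; "dq": joint speeds; "effort": joint torques, N m; "tool_pos": TCP position; "tool_rot": TCP orientation; "contact_force": force on the tool from outside, world axes, zero at the start; "wrist_torque": the same for the moment, N m; "opening": finger opening in m; "grip_force": force on a finger pad.
Only numpy, scipy, OpenCV 4.12 (cv2) and the standard library are available. Lean on these libraries where they do the work, as an engineer would, in place of code of your own. Each camera call takes 0.05 s, during which the arm holds its last target. There are 200 camera calls.

### The job

Put the four finned aluminium heat sinks away in the four black trays, one to a tray, each standing flat on the tray floor with its fins up, so that none protrudes above the rim of its tray and a cover can lie flat on each: with one sink to a tray this works only if the tallest goes into the deepest tray, and so on down to the lowest in the shallowest. Set them down, do not drop them, and leave the transformer and the capacitor where they stand.

Things in the scene. Friction and masses are not known exactly. Their poses are not given: they have to be found in the camera images.
- sink_14: Loose bare-aluminium heat sink, the lowest and longest: 60 mm long (its x, along the fins) x 36 mm wide (its y, across the fins) x 14 mm high, flat 5 mm base below, upright plate fins above. Stands fins up on the bench. About 45 g. Origin at the centre of the underside, z up. Grasp it across its width: the outer fins are firm, flat faces.
- sink_24: Loose bare-aluminium heat sink, the second lowest: 44 mm long (its x, along the fins) x 34 mm wide (its y, across the fins) x 24 mm high, flat 5 mm base below, upright plate fins above. Stands fins up on the bench. About 50 g. Origin at the centre of the underside, z up. Grasp it across its width: the outer fins are firm, flat faces.
- sink_36: Loose bare-aluminium heat sink, the second tallest: 40 mm long (its x, along the fins) x 32 mm wide (its y, across the fins) x 36 mm high, flat 5 mm base below, upright plate fins above. Stands fins up on the bench. About 60 g. Origin at the centre of the underside, z up. Grasp it across its width: the outer fins are firm, flat faces.
- sink_50: Loose bare-aluminium heat sink, the tallest and slimmest: 34 mm long (its x, along the fins) x 30 mm wide (its y, across the fins) x 50 mm high, flat 5 mm base below, upright plate fins above. Stands fins up on the bench. About 70 g. Origin at the centre of the underside, z up. Grasp it across its width: the outer fins are firm, flat faces.
- tray_19: Open black plastic parts tray, the shallowest, fixed to the bench: outside 88 mm (its x) x 118 mm (its y) x 23 mm high, walls and floor 4 mm, so inside 80 x 110 mm and 19 mm deep from rim to floor. Empty at the start; all four trays have the same outline and differ only in depth. Origin at the centre of its underside, on the bench; the inner floor is 4 mm above it.
- tray_30: Open black plastic parts tray, the second shallowest, fixed to the bench: outside 88 mm (its x) x 118 mm (its y) x 34 mm high, walls and floor 4 mm, so inside 80 x 110 mm and 30 mm deep from rim to floor. Empty at the start; all four trays have the same outline and differ only in depth. Origin at the centre of its underside, on the bench; the inner floor is 4 mm above it.
- tray_43: Open black plastic parts tray, the second deepest, fixed to the bench: outside 88 mm (its x) x 118 mm (its y) x 47 mm high, walls and floor 4 mm, so inside 80 x 110 mm and 43 mm deep from rim to floor. Empty at the start; all four trays have the same outline and differ only in depth. Origin at the centre of its underside, on the bench; the inner floor is 4 mm above it.
- tray_57: Open black plastic parts tray, the deepest, fixed to the bench: outside 88 mm (its x) x 118 mm (its y) x 61 mm high, walls and floor 4 mm, so inside 80 x 110 mm and 57 mm deep from rim to floor. Empty at the start; all four trays have the same outline and differ only in depth. Origin at the centre of its underside, on the bench; the inner floor is 4 mm above it.
- transformer: Bystander: loose small transformer, dark steel core 52 x 22 x 44 mm with a copper winding 44 mm wide (y), standing among the heat sinks. Origin at the centre of its underside. Not to be moved.
- capacitor: Bystander: loose black can capacitor, 30 mm in diameter, 40 mm high, standing upright towards the far edge of the mat. Origin at the centre of its underside. Not to be moved.
There are look-alikes about, which are no part of the job. What is shaped like the tray_43 but blue or orange is not meant.

How it is judged:
At the end, for the whole second after the job is handed in: Each sink flat (underside within 3 mm of the floor, upright within 0.1 rad) in its tray: 14 mm high in the 19 mm deep one, 24 in 30, 36 in 43, 50 in 57; origin within 30 mm (x), 45 mm (y) of the tray centre; released, at rest; transformer and capacitor within 20 mm of their starts (x of sink_14 in the frame of tray_19 between -0.03 and 0.03 m and y of sink_14 in the frame of tray_19 between -0.045 and 0.045 m and z of sink_14 in the frame of tray_19 below 0.007 m and angle between each of sink_14, sink_24, sink_36, sink_50's own z axis and vertical below 0.1 rad and linear speed of each of sink_14, sink_24, sink_36, sink_50 below 0.02 m/s and contact force between the fingers and sink_14 below 0.1 N and x of sink_24 in the frame of tray_30 between -0.03 and 0.03 m and y of sink_24 in the frame of tray_30 between -0.045 and 0.045 m and z of sink_24 in the frame of tray_30 below 0.007 m and contact force between the fingers and sink_24 below 0.1 N and x of sink_36 in the frame of tray_43 between -0.03 and 0.03 m and y of sink_36 in the frame of tray_43 between -0.045 and 0.045 m and z of sink_36 in the frame of tray_43 below 0.007 m and contact force between the fingers and sink_36 below 0.1 N and x of sink_50 in the frame of tray_57 between -0.03 and 0.03 m and y of sink_50 in the frame of tray_57 between -0.045 and 0.045 m and z of sink_50 in the frame of tray_57 below 0.007 m and contact force between the fingers and sink_50 below 0.1 N and distance of each of transformer, capacitor from where it was at the start of the episode below 0.02 m); the robot touches nothing.
It fails at once if a heat sink is dropped (it falls freely faster than 0.7 m/s, a fall of some 25 mm) ((linear speed of sink_14 above 0.7 m/s and contact force between the fingers and sink_14 below 0.05 N) or (linear speed of sink_24 above 0.7 m/s and contact force between the fingers and sink_24 below 0.05 N) or (linear speed of sink_36 above 0.7 m/s and contact force between the fingers and sink_36 below 0.05 N) or (linear speed of sink_50 above 0.7 m/s and contact force between the fingers and sink_50 below 0.05 N)).
It fails at once if the transformer is moved by more than 20 mm or knocked over (distance of transformer from where it was at the start of the episode above 0.02 m or angle between transformer's own z axis and vertical above 0.3 rad).
It fails at once if the capacitor is moved by more than 20 mm or knocked over (distance of capacitor from where it was at the start of the episode above 0.02 m or angle between capacitor's own z axis and vertical above 0.3 rad).
It also fails if it takes over 112 s, if anything falls off the work surface, if the arm or the gripper's body presses on something with over 40 N, if the wrist force passes 120 N, or if a joint passes its speed limit or range.

## Working session

There is one attempt and no reset: what is moved stays moved. The work goes in short steps, Python scripts to look and compute and a shell command to move; the robot and the scene stay as the last step left them, time stands still between calls to the robot, and variables do not carry over. Pictures are saved under pics/ and viewed, at most 14 in all, crops included, and the job is handed in when it is done.

```bash
ls; mkdir -p pics
python3 - <<'E'
from station import ctrl, optics
import cv2
o=ctrl.get_obs(); print(o['t'],o['tool_pos'],o['tool_rot'],o['opening'])
for n in ['top','side']:
    im,d=optics.get_image(n); cv2.imwrite(f'pics/{n}0.png',im[:,:,::-1]); import numpy as np; np.savez(f'{n}0.npz',im=im,d=d)
    print(n,optics.camera_params(n))
print(optics.camera_params('wrist'))
E
```

```text
pics
0.0 [0.2544214  0.57019012 0.23006582] [-0.6544902  -3.07196997  0.00307654] 0.08560248828379763
top {'mtx': array([[537.98676907,   0.        , 283.24173322],
       [  0.        , 537.98676907, 210.81517404],
       [  0.        ,   0.        ,   1.        ]]), 'k1': 0.06576803069283668, 'extrinsics': array([[ 0.00602468, -0.99116082,  0.13252898,  0.35885054],
       [-0.99986321, -0.00392939,  0.01606586, -0.04531058],
       [-0.01540309, -0.13260764, -0.99104892,  1.57817119],
       [ 0.        ,  0.        ,  0.        ,  1.        ]])}
side {'mtx': array([[463.97786266,   0.        , 276.94418166],
       [  0.        , 463.97786266, 210.44599802],
       [  0.        ,   0.        ,   1.        ]]), 'k1': -0.1384984449368881, 'extrinsics': array([[ 0.97591499, -0.10763899,  0.18974663,  0.36138512],
       [-0.21737405, -0.55316721,  0.80421052, -1.00039954],
       [ 0.01839721, -0.82608709, -0.56324209,  0.70058909],
       [ 0.        ,  0.        ,  0.        ,  1.        ]])}
{'mtx': array([[358.13457745,   0.        , 275.43521483],
       [  0.        , 358.13457745, 200.19568143],
       [  0.        ,   0.        ,   1.        ]]), 'k1': 0.01597105906893295, 'tool_from_camera': array([[-2.78282641e-07, -9.58571727e-01, -2.84851268e-01,
         7.23724722e-02],
       [ 9.99999768e-01, -1.94487307e-04,  6.53505080e-04,
         1.57263651e-03],
       [-6.81831448e-04, -2.84851202e-01,  9.58571504e-01,
        -1.42009981e-01],
       [ 0.00000000e+00,  0.00000000e+00,  0.00000000e+00,
         1.00000000e+00]])}
```

View pics/top0.png

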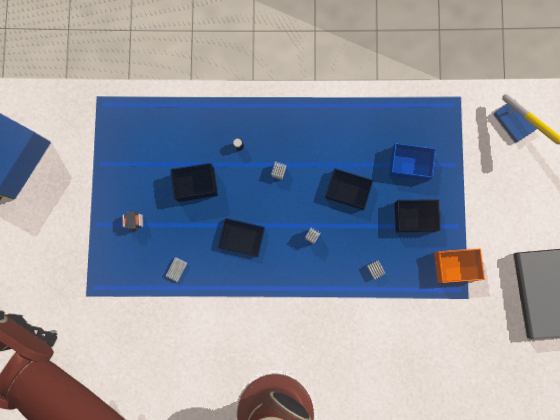

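View pics/side0.png

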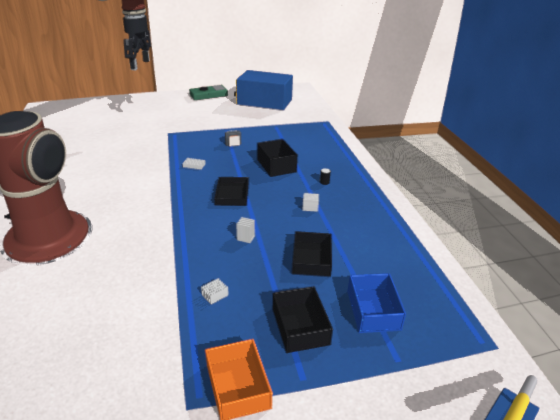

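Top view: black trays at (194,183), (241,238), (349,189), (417,216). The blue (413,162) and orange (460,266) trays are the look-alikes and don't count. Sinks are at (176,270), (278,170), (313,236), (377,270). The transformer is at (132,221) and the capacitor at (238,144). Next I measure positions and heights in both views.

```bash
cat > h.py <<'E'
import numpy as np, cv2
from station import ctrl, optics
from scipy.spatial.transform import Rotation as R
def rays(P,uv):
    u=np.asarray(uv,float).reshape(-1,1,2)
    d=(u[:,0]-P['mtx'][:2,2])/np.diag(P['mtx'])[:2]; s=d.copy()
    for _ in range(20): s=d/(1+P['k1']*(s**2).sum(1,keepdims=True))
    return np.c_[s,np.ones(len(s))]
def proj(P,T,X):
    c=(np.atleast_2d(X)-T[:3,3])@T[:3,:3]; s=c[:,:2]/c[:,2:]
    return s*(1+P['k1']*(s**2).sum(1,keepdims=True))*np.diag(P['mtx'])[:2]+P['mtx'][:2,2]
def onplane(P,T,uv,z):
    r=rays(P,uv)@T[:3,:3].T; return T[:3,3]+r*((z-T[2,3])/r[:,2:])
def cloud(P,T,uv,dep): return (rays(P,uv)*np.asarray(dep)[:,None])@T[:3,:3].T+T[:3,3]
def load(n): f=np.load(n+'.npz'); return f['im'],f['d']
E
python3 - <<'E'
from h import *
for n in ['top','side']:
    im,d=load(n+'0'); P=optics.camera_params(n);T=P['extrinsics']
    v,u=np.mgrid[:420,:560]; uv=np.c_[u.ravel(),v.ravel()]
    C=cloud(P,T,uv,d.ravel()).reshape(420,560,3); ok=d>0
    hsv=cv2.cvtColor(im,cv2.COLOR_RGB2HSV)
    roi=(C[...,0]>.2)&(C[...,0]<.95)&(abs(C[...,1])<.55)&ok
    mat=roi&(hsv[...,1]>150)&(abs(hsv[...,0].astype(int)-108)<12)
    print(n,'mat z',np.median(C[mat][:,2]), 'nodepth',(~ok).mean())
    black=(hsv[...,2]<60)&roi; light=(hsv[...,1]<70)&(hsv[...,2]>110)&roi&(C[...,0]<0.75)&(abs(C[...,1])<.5)
    for nm,m in [('black',black),('light',light)]:
        k,l,st,c=cv2.connectedComponentsWithStats(m.astype(np.uint8))
        for i in range(1,k):
            if st[i,4]<40 or st[i,4]>8000: continue
            p=C[l==i]; z=p[:,2]; t=np.percentile(z,95); q=p[z>t-.006]
            print(nm,c[i].round(),st[i,4],'z5/50/95/99',np.percentile(z,[5,50,95,99]).round(4)*1000,'topmean',q.mean(0).round(3),'mid',((p.min(0)+p.max(0))/2)[:2].round(3))
E
```

```text
top mat z 0.00013018416062493543 nodepth 0.004085884353741497
black [194. 183.] 1380 z5/50/95/99 [-1.5  6.6 59.8 63.8] topmean [0.64  0.233 0.06 ] mid [0.648 0.24 ]
black [348. 189.] 1236 z5/50/95/99 [-2.1  4.7 33.8 38.4] topmean [ 0.626 -0.203  0.033] mid [ 0.633 -0.209]
black [417. 216.] 1365 z5/50/95/99 [-1.9  5.4 45.8 50.2] topmean [ 0.546 -0.391  0.046] mid [ 0.553 -0.405]
black [241. 237.] 1180 z5/50/95/99 [-2.4  3.9 22.4 26.4] topmean [0.481 0.111 0.022] mid [0.49  0.102]
black [ 25. 325.] 58 z5/50/95/99 [325.2 373.6 396.7 399.2] topmean [0.277 0.54  0.397] mid [0.267 0.54 ]
black [ 49. 340.] 46 z5/50/95/99 [298.1 321.7 340.4 344.4] topmean [0.236 0.504 0.34 ] mid [0.228 0.507]
light [278. 170.] 155 z5/50/95/99 [ 1.6 24.9 38.8 41.5] topmean [ 0.688 -0.005  0.037] mid [ 0.689 -0.004]
light [140. 220.] 49 z5/50/95/99 [ 5.2 22.3 40.9 43.9] topmean [0.54  0.395 0.039] mid [0.539 0.397]
light [312. 235.] 125 z5/50/95/99 [-0.3  7.7 53.3 54.9] topmean [ 0.496 -0.103  0.051] mid [ 0.495 -0.103]
light [176. 269.] 295 z5/50/95/99 [-1.   8.4 18.  20.8] topmean [0.398 0.29  0.015] mid [0.
[... 735 characters left out ...]
.2  8.6 34.6 36.1] topmean [ 0.628 -0.223  0.033] mid [ 0.631 -0.213]
black [301. 319.] 2915 z5/50/95/99 [ 3.7 16.  47.6 49.4] topmean [ 0.55  -0.414  0.046] mid [ 0.552 -0.407]
light [234. 140.] 123 z5/50/95/99 [ 3.8 25.4 39.9 40.9] topmean [0.539 0.399 0.038] mid [0.542 0.4  ]
light [194. 163.] 195 z5/50/95/99 [ 2.9 14.8 18.2 18.6] topmean [0.396 0.287 0.016] mid [0.396 0.29 ]
light [310. 202.] 272 z5/50/95/99 [ 3.  28.2 38.1 38.9] topmean [ 0.685 -0.008  0.036] mid [0.695 0.012]
light [245. 230.] 389 z5/50/95/99 [ 3.3 35.6 52.  53.2] topmean [ 0.494 -0.106  0.05 ] mid [ 0.496 -0.076]
light [214. 291.] 465 z5/50/95/99 [ 2.3 21.7 26.7 28. ] topmean [ 0.397 -0.289  0.024] mid [ 0.399 -0.275]
```

Heights agree in both depth views. Sinks: 14 at top (176,270), 24 at (377,270), 36 at (278,170), 50 at (313,236). Tray rims: 23 mm at (241,238), 34 at (349,189), 47 at (417,216), 61 at (194,183). Next come rough orientations.

```bash
cat >> h.py <<'E'
def yaw(o=None):
    """world angle of the tool's y axis"""
    m=R.from_rotvec((o or ctrl.get_obs())['tool_rot']).as_matrix(); return np.arctan2(m[1,1],m[0,1])
def plan(x,y,z,yw=None):
    """shift in mm along present tool axes to TCP (x,y,z); roll to bring tool y to yaw yw (mod pi)"""
    o=ctrl.get_obs(); m=R.from_rotvec(o['tool_rot']).as_matrix()
    d=m.T@(np.array([x,y,z])-o['tool_pos'])*1000
    r=None if yw is None else -((yw-yaw(o)+np.pi/2)%np.pi-np.pi/2)  # tool z down: roll + lowers yaw
    print('shift mm',d.round(1),'roll',None if r is None else round(r,3),'q6',o['q'][5].round(2),'yaw',round(yaw(o),3),'t',o['t'])
def rect(xy):
    """minAreaRect of points (m): centre, long side, short side, angle of the short side"""
    c,(w,h),a=cv2.minAreaRect((np.asarray(xy)*1000).astype(np.float32)); a=np.radians(a)
    if w<h: w,h=h,w; s=a
    else: s=a+np.pi/2
    return np.round(np.array(c)/1000,4),round(w,1),round(h,1),round((s+np.pi/2)%np.pi-np.pi/2,3)
E
python3 - <<'E'
from h import *
im,d=load('top0'); P=optics.camera_params('top');T=P['extrinsics']
hsv=cv2.cvtColor(im,cv2.COLOR_RGB2HSV)
v,u=np.mgrid[:420,:560]
C=cloud(P,T,np.c_[u.ravel(),v.ravel()],d.ravel()).reshape(420,560,3)
for nm,(cx,cy),z in [('t57',(194,183),.061),('t30',(348,189),.034),('t43',(417,216),.047),('t19',(241,237),.023)]:
    w=(abs(u-cx)<35)&(abs(v-cy)<35)
    m=w&(hsv[...,2]<60); print(nm,'rimplane',rect(onplane(P,T,np.argwhere(m)[:,::-1],z)[:,:2]), 'depth',rect(C[w&m&(C[...,2]>z-.008)&(C[...,2]<z+.006)][:,:2]))
for nm,(cx,cy),z in [('s14',(176,269),.014),('s24',(376,269),.024),('s36',(278,170),.036),('s50',(312,235),.05)]:
    w=(abs(u-cx)<16)&(abs(v-cy)<16)&(hsv[...,1]<90)&(hsv[...,2]>90)
    print(nm,rect(onplane(P,T,np.argwhere(w)[:,::-1],z)[:,:2]))
plan(.397-.0,.289,.12,None)
E
```

```text
t57 rimplane (array([0.6428, 0.2367]), 122.0, 96.3, np.float64(0.161)) depth (array([0.6483, 0.2398]), 118.6, 86.5, np.float64(0.17))
t30 rimplane (array([ 0.6297, -0.2092]), 116.5, 91.1, np.float64(-0.304)) depth (array([ 0.6327, -0.2104]), 116.5, 86.3, np.float64(-0.295))
t43 rimplane (array([ 0.5518, -0.4004]), 123.8, 88.9, np.float64(0.006)) depth (array([ 0.554 , -0.4044]), 117.7, 86.0, np.float64(0.023))
t19 rimplane (array([0.49  , 0.1028]), 116.3, 85.9, np.float64(-0.213)) depth (array([0.4907, 0.1029]), 116.8, 85.1, np.float64(-0.214))
s14 (array([0.3965, 0.2891]), 62.2, 40.6, np.float64(1.119))
s24 (array([ 0.3987, -0.285 ]), 43.9, 37.1, np.float64(-1.104))
s36 (array([ 0.6845, -0.0049]), 44.2, 35.3, np.float64(1.26))
s50 (array([ 0.4933, -0.1032]), 38.8, 31.5, np.float64(0.986))
shift mm [-244.8 -198.5  110.5] roll None q6 -0.12 yaw 1.151 t 0.1
```

```bash
python3 -m handwheel '[{"tx":-27,"ty":-22,"tz":12,"roll":0.003},{"tx":-27,"ty":-22,"tz":12},{"tx":-27,"ty":-22,"tz":12},{"tx":-27,"ty":-22,"tz":12},{"tx":-27,"ty":-22,"tz":12},{"tx":-27,"ty":-22,"tz":12},{"tx":-27,"ty":-22,"tz":12},{"tx":-27,"ty":-22,"tz":12},{"tx":-27,"ty":-22,"tz":12},{}]' 85 60
cat >> h.py <<'E'
def wrist(name,z):
    """shoot, save, and measure bright low-saturation blobs on plane z"""
    o=ctrl.get_obs(); im,d=optics.get_image('wrist'); P=optics.camera_params('wrist')
    T=np.eye(4);T[:3,:3]=R.from_rotvec(o['tool_rot']).as_matrix();T[:3,3]=o['tool_pos'];T=T@P['tool_from_camera']
    cv2.imwrite(f'pics/{name}.png',im[:,:,::-1]); np.savez(name+'.npz',im=im,d=d,T=T)
    C=cloud(P,T,np.indices((420,560))[::-1].reshape(2,-1).T,d.ravel()).reshape(420,560,3)
    hsv=cv2.cvtColor(im,cv2.COLOR_RGB2HSV)
    sel=(C[...,2]>z-.007)&(C[...,2]<z+.006)&(d>0)&(hsv[...,1]<110)&(hsv[...,2]>90)
    sel=cv2.morphologyEx(sel.astype(np.uint8),cv2.MORPH_OPEN,np.ones((2,2)))
    big=cv2.morphologyEx(sel,cv2.MORPH_CLOSE,np.ones((15,15)))
    k,l,st,c=cv2.connectedComponentsWithStats(big)
    for i in range(1,k):
        if st[i,4]>800:
            uv=np.argwhere((l==i)&(sel>0))[:,::-1]; m=(l==i)&(sel>0)
            print(name,c[i].round(),st[i,4],'z med',np.median(C[m][:,2]).round(4),'plane',rect(onplane(P,T,uv,z)[:,:2]),'depth',rect(C[m][:,:2]))
E
python3 -c "
from h import *
wrist('w14',.014); plan(.397,.289,.12,1.119)"
```

```text
shift mm [-244.8 -198.6  110.6] roll 0.032 q6 -0.12 yaw 1.151 t 0.15$[1]: bad value
```

View pics/w14.png

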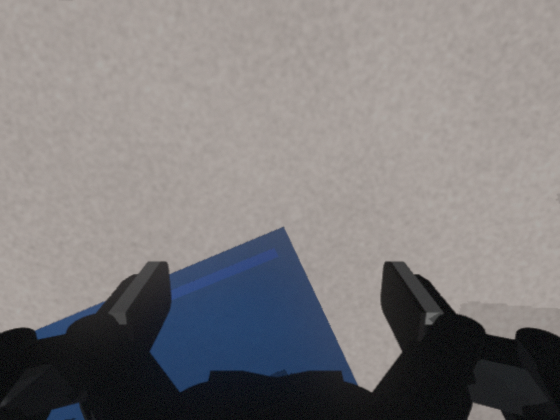

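The picture shows bare bench, the mat corner at (284,228) and the open fingers: the move was refused, so the arm hasn't moved. I retry with complete rows.

```bash
python3 -m handwheel '[{"tx":-27,"ty":-22,"tz":12,"roll":0},{"tx":-27,"ty":-22,"tz":12,"roll":0},{"tx":-27,"ty":-22,"tz":12,"roll":0},{"tx":-27,"ty":-22,"tz":12,"roll":0},{"tx":-27,"ty":-22,"tz":12,"roll":0},{"tx":-27,"ty":-22,"tz":12,"roll":0},{"tx":-27,"ty":-22,"tz":12,"roll":0},{"tx":-27,"ty":-22,"tz":12,"roll":0},{"tx":-27,"ty":-22,"tz":12,"roll":0},{"tx":0,"ty":0,"tz":0,"roll":0}]' 85 60
python3 -c "
from h import *
wrist('w14b',.014); plan(.397,.289,.12,1.119)"
```

```text
t: 0.98
tool_pos: [0.3961, 0.2858, 0.1201]
tool_rot: [-0.662, -3.068, 0.008]
contact_force: [-0.4, 0.2, 0.4]
opening: 0.0855
grip_force: 0.0
w14b [284. 197.] 4032 z med 0.0129 plane (array([0.3991, 0.2924]), 60.8, 35.9, np.float64(1.117)) depth (array([0.3834, 0.3008]), 108.3, 37.4, np.float64(1.118))
shift mm [-0.7  1.3  1.4] roll 0.027 q6 -0.67 yaw 1.146 t 1.0333
```

Run:
```python
import cv2
from h import plan
a=cv2.imread('pics/top0.png')[125:290,160:490]; a=cv2.resize(a,None,fx=2.4,fy=2.4,interpolation=cv2.INTER_CUBIC)
b=cv2.imread('pics/w14b.png')[120:300,100:500]
b=cv2.copyMakeBorder(b,0,0,0,a.shape[1]-b.shape[1],cv2.BORDER_CONSTANT)
cv2.imwrite('pics/conf.png',cv2.vconcat([a,b])); plan(.398,.2905,.003,1.117)
```

```text
shift mm [ -1.2   3.4 118.4] roll 0.029 q6 -0.67 yaw 1.146 t 1.0333
```

View pics/conf.png

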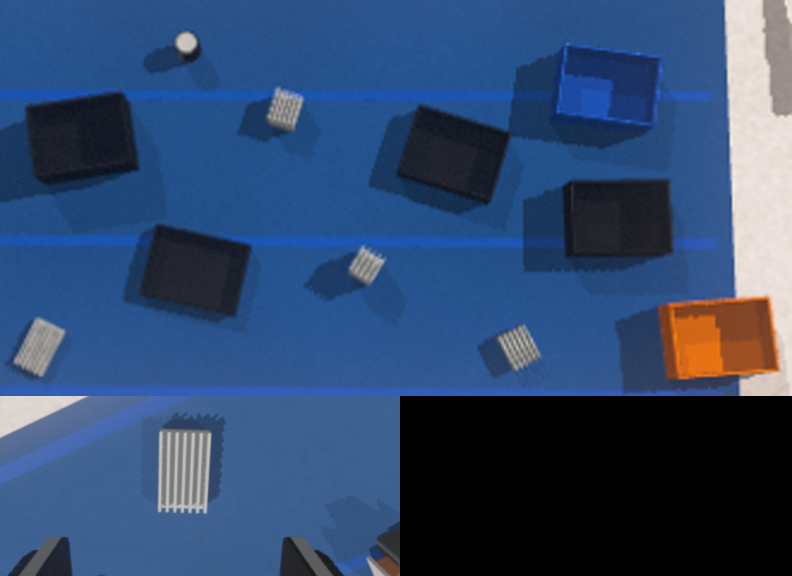

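Confirmed: the black trays match the text. Tray_43's blue and orange twins (crop (608,86), (718,338)) are ruled out by colour. The wrist view shows the long, low sink_14 with its fins running up the image. I descend on it.

```bash
python3 -m handwheel '[{"tx":-1,"ty":3.4,"tz":0,"roll":0.03},{"tx":0,"ty":0,"tz":25,"roll":0},{"tx":0,"ty":0,"tz":25,"roll":0},{"tx":0,"ty":0,"tz":25,"roll":0},{"tx":0,"ty":0,"tz":20,"roll":0},{"tx":0,"ty":0,"tz":10,"roll":0},{"tx":0,"ty":0,"tz":6,"roll":0},{"tx":0,"ty":0,"tz":4,"roll":0},{"tx":0,"ty":0,"tz":0,"roll":0},{"tx":0,"ty":0,"tz":0,"roll":0}]' 85 60
python3 -m handwheel '[{"tx":0,"ty":0,"tz":0,"roll":0},{"tx":0,"ty":0,"tz":0,"roll":0},{"tx":0,"ty":0,"tz":0,"roll":0},{"tx":0,"ty":0,"tz":0,"roll":0},{"tx":0,"ty":0,"tz":0,"roll":0},{"tx":0,"ty":0,"tz":0,"roll":0}]' 20 50
python3 -c "
from h import *
plan(.4907,.1029,.007,1.357)"
```

```text
t: 1.87
tool_pos: [0.399, 0.2942, 0.0095]
tool_rot: [0.7, 3.061, 0.002]
contact_force: [-0.0, 0.2, 0.2]
opening: 0.0847
grip_force: 0.0
t: 2.37
tool_pos: [0.399, 0.2939, 0.0092]
tool_rot: [0.7, 3.061, 0.002]
contact_force: [0.4, -0.6, 3.4]
opening: 0.0337
grip_force: 50.1
shift mm [-165.7 -132.1    2.2] roll -0.236 q6 -0.64 yaw 1.121 t 2.3667
```

The pads only overlap the top few mm, so I re-grip lower.

```bash
python3 -m handwheel '[{"tx":0,"ty":0,"tz":0,"roll":0},{"tx":0,"ty":0,"tz":0,"roll":0},{"tx":0,"ty":0,"tz":2,"roll":0},{"tx":0,"ty":0,"tz":2,"roll":0},{"tx":0,"ty":0,"tz":2,"roll":0},{"tx":0,"ty":0,"tz":0,"roll":0},{"tx":0,"ty":0,"tz":0,"roll":0}]' 55 60
python3 -m handwheel '[{"tx":0,"ty":0,"tz":0,"roll":0},{"tx":0,"ty":0,"tz":0,"roll":0},{"tx":0,"ty":0,"tz":0,"roll":0},{"tx":0,"ty":0,"tz":0,"roll":0},{"tx":0,"ty":0,"tz":0,"roll":0}]' 20 60
```

```text
t: 2.95
tool_pos: [0.3979, 0.2934, 0.0019]
tool_rot: [-0.7, -3.062, 0.001]
contact_force: [0.5, -0.1, -0.7]
opening: 0.0548
grip_force: 0.0
t: 3.37
tool_pos: [0.3986, 0.2938, 0.0027]
tool_rot: [0.7, 3.062, 0.001]
contact_force: [-0.7, -0.8, 1.2]
opening: 0.0343
grip_force: 61.1
```

```bash
python3 -m handwheel '[{"tx":0,"ty":0,"tz":-8,"roll":0},{"tx":0,"ty":0,"tz":-20,"roll":0},{"tx":0,"ty":0,"tz":-25,"roll":0},{"tx":-15,"ty":-12,"tz":-7,"roll":0},{"tx":-27,"ty":-22,"tz":0,"roll":0},{"tx":-27,"ty":-22,"tz":0,"roll":0},{"tx":-27,"ty":-22,"tz":0,"roll":0},{"tx":-27,"ty":-22,"tz":0,"roll":0},{"tx":-27,"ty":-22,"tz":0,"roll":0},{"tx":-15,"ty":-11,"tz":0,"roll":-0.118},{"tx":0,"ty":0,"tz":0,"roll":-0.118},{"tx":0,"ty":0,"tz":0,"roll":0}]'
python3 -c "
from h import *
plan(.4907,.1029,.008,1.357)"
```

```text
t: 4.37
tool_pos: [0.4893, 0.1009, 0.0626]
tool_rot: [-0.336, -3.123, -0.0]
contact_force: [-0.6, 0.4, 0.1]
opening: 0.0343
grip_force: 60.8
shift mm [-0.9  2.3 54.6] roll -0.001 q6 -1.3 yaw 1.356 t 4.3667
```

```bash
python3 -m handwheel '[{"tx":-1,"ty":2,"tz":15,"roll":0},{"tx":0,"ty":0,"tz":15,"roll":0},{"tx":0,"ty":0,"tz":12,"roll":0},{"tx":0,"ty":0,"tz":6,"roll":0},{"tx":0,"ty":0,"tz":3,"roll":0},{"tx":0,"ty":0,"tz":2,"roll":0},{"tx":0,"ty":0,"tz":1,"roll":0},{"tx":0,"ty":0,"tz":0,"roll":0},{"tx":0,"ty":0,"tz":0,"roll":0}]'
python3 -c "
from h import *
plan(.4907,.1029,.0067,1.357)"
```

```text
t: 5.12
tool_pos: [0.4909, 0.1039, 0.0089]
tool_rot: [0.335, 3.123, 0.0]
contact_force: [0.7, -0.5, -1.6]
opening: 0.0344
grip_force: 60.8
shift mm [ 0.  -1.   2.2] roll -0.0 q6 -1.3 yaw 1.357 t 5.1167
```

```bash
python3 -m handwheel '[{"tx":0,"ty":0,"tz":1,"roll":0},{"tx":0,"ty":0,"tz":1,"roll":0},{"tx":0,"ty":0,"tz":0.5,"roll":0},{"tx":0,"ty":0,"tz":0,"roll":0},{"tx":0,"ty":0,"tz":0,"roll":0}]'
```

```text
t: 5.53
tool_pos: [0.4909, 0.1038, 0.0067]
tool_rot: [0.335, 3.123, 0.0]
contact_force: [-2.3, -0.1, 6.0]
opening: 0.0344
grip_force: 61.5
```

```bash
python3 -m handwheel '[{"tx":0,"ty":0,"tz":0,"roll":0},{"tx":0,"ty":0,"tz":0,"roll":0},{"tx":0,"ty":0,"tz":0,"roll":0},{"tx":0,"ty":0,"tz":-5,"roll":0},{"tx":0,"ty":0,"tz":-15,"roll":0},{"tx":0,"ty":0,"tz":-30,"roll":0},{"tx":0,"ty":0,"tz":-35,"roll":0},{"tx":0,"ty":0,"tz":-35,"roll":0},{"tx":0,"ty":0,"tz":-20,"roll":0},{"tx":0,"ty":0,"tz":0,"roll":0}]' 52
python3 -c "
from h import *
wrist('p14',.018); plan(.494,-.1035,.15,.986)"
```

```text
t: 6.37
tool_pos: [0.4941, 0.1041, 0.1526]
tool_rot: [0.334, 3.113, 0.003]
contact_force: [0.5, 0.3, 0.6]
opening: 0.0518
grip_force: 0.0
p14 [269. 184.] 7275 z med 0.019 plane (array([0.4941, 0.105 ]), 119.2, 89.5, np.float64(-0.215)) depth (array([0.4848, 0.1095]), 126.8, 122.5, np.float64(1.355))
shift mm [ -45.4 -202.4   -0.5] roll 0.371 q6 -1.3 yaw 1.357 t 6.4167
```

```bash
python3 -m handwheel '[{"tx":-7.5,"ty":-33.7,"tz":0,"roll":0},{"tx":-7.5,"ty":-33.7,"tz":0,"roll":0},{"tx":-7.5,"ty":-33.7,"tz":0,"roll":0},{"tx":-7.5,"ty":-33.7,"tz":0,"roll":0},{"tx":-7.5,"ty":-33.7,"tz":0,"roll":0},{"tx":-7.5,"ty":-33.7,"tz":0,"roll":0},{"tx":0,"ty":0,"tz":0,"roll":0.124},{"tx":0,"ty":0,"tz":0,"roll":0.124},{"tx":0,"ty":0,"tz":0,"roll":0.124},{"tx":0,"ty":0,"tz":0,"roll":0},{"tx":0,"ty":0,"tz":0,"roll":0}]' 85
python3 -c "
from h import *
wrist('w50',.05); plan(.494,-.1035,.012,.986)
import cv2
cv2.imwrite('pics/c1.png',cv2.vconcat([cv2.imread('pics/p14.png')[40:340],cv2.imread('pics/w50.png')[40:340]]))"
```

```text
t: 7.33
tool_pos: [0.4906, -0.1031, 0.1443]
tool_rot: [-0.902, -3.007, -0.0]
contact_force: [0.1, 0.2, -0.3]
opening: 0.0849
grip_force: 0.0
w50 [280. 211.] 2086 z med 0.0488 plane (array([ 0.4976, -0.1022]), 35.4, 29.9, np.float64(1.027)) depth (array([ 0.4823, -0.0897]), 115.9, 35.2, np.float64(0.977))
shift mm [ -3.2   1.5 132.6] roll 0.002 q6 -1.34 yaw 0.988 t 7.3833
```

View pics/c1.png

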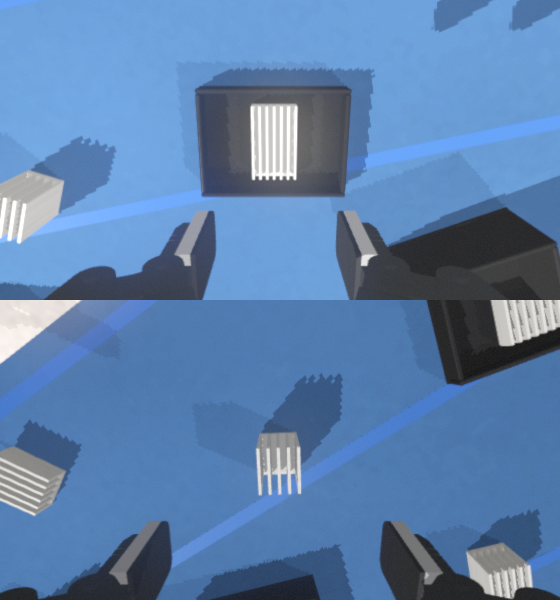

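Upper panel: sink_14 sits fins-up inside tray_19 at (273,142). Lower panel: sink_50 at (279,463), fins vertical, midway between the fingers. I descend.

```bash
python3 -m handwheel '[{"tx":-4,"ty":2.5,"tz":15,"roll":-0.012},{"tx":0,"ty":0,"tz":25,"roll":0},{"tx":0,"ty":0,"tz":25,"roll":0},{"tx":0,"ty":0,"tz":25,"roll":0},{"tx":0,"ty":0,"tz":20,"roll":0},{"tx":0,"ty":0,"tz":12,"roll":0},{"tx":0,"ty":0,"tz":6,"roll":0},{"tx":0,"ty":0,"tz":0,"roll":0},{"tx":0,"ty":0,"tz":0,"roll":0}]'
python3 -m handwheel '[{"tx":0,"ty":0,"tz":0,"roll":0},{"tx":0,"ty":0,"tz":0,"roll":0},{"tx":0,"ty":0,"tz":0,"roll":0},{"tx":0,"ty":0,"tz":0,"roll":0},{"tx":0,"ty":0,"tz":0,"roll":0},{"tx":0,"ty":0,"tz":0,"roll":0},{"tx":0,"ty":0,"tz":0,"roll":0}]' 15 60
python3 -c "
from h import *
plan(.6483,.2398,.15,1.736)"
```

```text
t: 8.13
tool_pos: [0.4967, -0.1036, 0.0184]
tool_rot: [0.888, 3.013, -0.0]
contact_force: [0.1, -0.1, 0.3]
opening: 0.085
grip_force: 0.0
t: 8.72
tool_pos: [0.4969, -0.1038, 0.0186]
tool_rot: [0.889, 3.012, -0.0]
contact_force: [-0.2, -0.1, 4.4]
opening: 0.029
grip_force: 60.1
shift mm [  59.1  370.8 -131.3] roll -0.739 q6 -1.35 yaw 0.997 t 8.7167
```

```bash
python3 -m handwheel '[{"tx":0,"ty":0,"tz":-8,"roll":0},{"tx":0,"ty":0,"tz":-20,"roll":0},{"tx":0,"ty":0,"tz":-30,"roll":0},{"tx":0,"ty":0,"tz":-30,"roll":0},{"tx":2,"ty":12,"tz":-12,"roll":0},{"tx":4,"ty":25,"tz":0,"roll":0},{"tx":5,"ty":34,"tz":0,"roll":0},{"tx":6,"ty":36,"tz":0,"roll":0},{"tx":6,"ty":36,"tz":0,"roll":0},{"tx":6,"ty":36,"tz":0,"roll":0},{"tx":6,"ty":36,"tz":0,"roll":0},{"tx":6,"ty":36,"tz":0,"roll":0}]'
python3 -m handwheel '[{"tx":6,"ty":36,"tz":0,"roll":0},{"tx":6,"ty":34,"tz":0,"roll":0},{"tx":4,"ty":32,"tz":0,"roll":0},{"tx":2,"ty":18,"tz":0,"roll":0},{"tx":0,"ty":0,"tz":0,"roll":-0.12},{"tx":0,"ty":0,"tz":0,"roll":-0.12},{"tx":0,"ty":0,"tz":0,"roll":-0.12},{"tx":0,"ty":0,"tz":0,"roll":-0.12},{"tx":0,"ty":0,"tz":0,"roll":-0.12},{"tx":0,"ty":0,"tz":0,"roll":-0.12},{"tx":0,"ty":0,"tz":0,"roll":-0.02},{"tx":0,"ty":0,"tz":0,"roll":0}]'
python3 -c "
from h import *
plan(.6483,.2398,.0226,1.736)"
```

```text
t: 9.72
tool_pos: [0.5976, 0.1322, 0.1168]
tool_rot: [-0.888, -3.012, 0.001]
contact_force: [1.2, -0.4, -0.6]
opening: 0.029
grip_force: 59.5
t: 10.72
tool_pos: [0.6473, 0.2407, 0.1168]
tool_rot: [0.258, -3.129, 0.0]
contact_force: [-0.2, -0.9, -0.2]
opening: 0.0289
grip_force: 59.5
shift mm [-1.  -1.1 94.2] roll -0.001 q6 -1.49 yaw 1.735 t 10.7167
```

```bash
python3 -m handwheel '[{"tx":-1,"ty":-1,"tz":15,"roll":0},{"tx":0,"ty":0,"tz":20,"roll":0},{"tx":0,"ty":0,"tz":20,"roll":0},{"tx":0,"ty":0,"tz":18,"roll":0},{"tx":0,"ty":0,"tz":10,"roll":0},{"tx":0,"ty":0,"tz":5,"roll":0},{"tx":0,"ty":0,"tz":2,"roll":0},{"tx":0,"ty":0,"tz":0,"roll":0},{"tx":0,"ty":0,"tz":0,"roll":0}]'
```

```text
t: 11.47
tool_pos: [0.6501, 0.2395, 0.029]
tool_rot: [-0.26, 3.129, 0.001]
contact_force: [0.0, -0.1, -0.6]
opening: 0.029
grip_force: 59.5
```

```bash
python3 -m handwheel '[{"tx":0,"ty":0,"tz":2,"roll":0},{"tx":0,"ty":0,"tz":2,"roll":0},{"tx":0,"ty":0,"tz":1,"roll":0},{"tx":0,"ty":0,"tz":1,"roll":0},{"tx":0,"ty":0,"tz":0.5,"roll":0},{"tx":0,"ty":0,"tz":0,"roll":0},{"tx":0,"ty":0,"tz":0,"roll":0}]'
```

```text
t: 12.05
tool_pos: [0.6495, 0.2394, 0.0227]
tool_rot: [-0.261, 3.13, -0.0]
contact_force: [-2.4, -2.3, 5.0]
opening: 0.0291
grip_force: 60.4
```

```bash
python3 -m handwheel '[{"tx":0,"ty":0,"tz":0,"roll":0},{"tx":0,"ty":0,"tz":0,"roll":0},{"tx":0,"ty":0,"tz":0,"roll":0},{"tx":0,"ty":0,"tz":-5,"roll":0},{"tx":0,"ty":0,"tz":-15,"roll":0},{"tx":0,"ty":0,"tz":-30,"roll":0},{"tx":0,"ty":0,"tz":-35,"roll":0},{"tx":0,"ty":0,"tz":-35,"roll":0},{"tx":0,"ty":0,"tz":0,"roll":0},{"tx":0,"ty":0,"tz":0,"roll":0}]' 48
python3 -c "
from h import *
wrist('p50',.054); plan(.686,-.006,.14,1.26)"
```

```text
t: 12.88
tool_pos: [0.6518, 0.24, 0.1473]
tool_rot: [-0.26, 3.122, 0.002]
contact_force: [-0.7, -0.0, -0.1]
opening: 0.0477
grip_force: 0.0
p50 [276. 199.] 2124 z med 0.0528 plane (array([0.6506, 0.2414]), 35.3, 29.4, np.float64(-1.388)) depth (array([0.6336, 0.2381]), 109.2, 35.8, np.float64(-1.389))
p50 [273. 255.] 996 z med 0.0558 plane (array([0.6923, 0.2488]), 80.6, 7.9, np.float64(0.165)) depth (array([0.6868, 0.2519]), 78.8, 45.6, np.float64(0.77))
shift mm [   5.3 -248.1    4. ] roll 0.477 q6 -1.49 yaw 1.737 t 12.9333
```

```bash
python3 -m handwheel '[{"tx":0,"ty":-30,"tz":0,"roll":0},{"tx":1,"ty":-37,"tz":0,"roll":0},{"tx":1,"ty":-37,"tz":0,"roll":0},{"tx":1,"ty":-37,"tz":0,"roll":0},{"tx":1,"ty":-37,"tz":0,"roll":0},{"tx":1,"ty":-37,"tz":0,"roll":0},{"tx":0,"ty":-33,"tz":4,"roll":0},{"tx":0,"ty":0,"tz":0,"roll":0.12},{"tx":0,"ty":0,"tz":0,"roll":0.12},{"tx":0,"ty":0,"tz":0,"roll":0.12},{"tx":0,"ty":0,"tz":0,"roll":0.117},{"tx":0,"ty":0,"tz":0,"roll":0}]' 85
python3 -c "
from h import *
wrist('w36',.036); plan(.686,-.006,.010,1.26)
import cv2
cv2.imwrite('pics/c2.png',cv2.vconcat([cv2.imread('pics/p50.png')[40:340],cv2.imread('pics/w36.png')[40:340]]))"
```

```text
t: 13.93
tool_pos: [0.6841, -0.0062, 0.1353]
tool_rot: [-0.489, -3.1, 0.0]
contact_force: [-0.5, 0.7, 0.8]
opening: 0.0848
grip_force: 0.0
w36 [281. 207.] 2531 z med 0.0348 plane (array([ 0.6905, -0.0027]), 40.8, 32.0, np.float64(1.258)) depth (array([0.6717, 0.0056]), 112.3, 35.8, np.float64(1.231))
w36 [474. 259.] 1055 z med 0.0399 plane (array([0.7712, 0.1198]), 29.3, 27.1, np.float64(-1.097)) depth (array([0.7096, 0.0857]), 229.9, 30.7, np.float64(-1.044))
shift mm [ -2.1   0.7 125.5] roll 0.002 q6 -1.38 yaw 1.262 t 13.9833
```

View pics/c2.png

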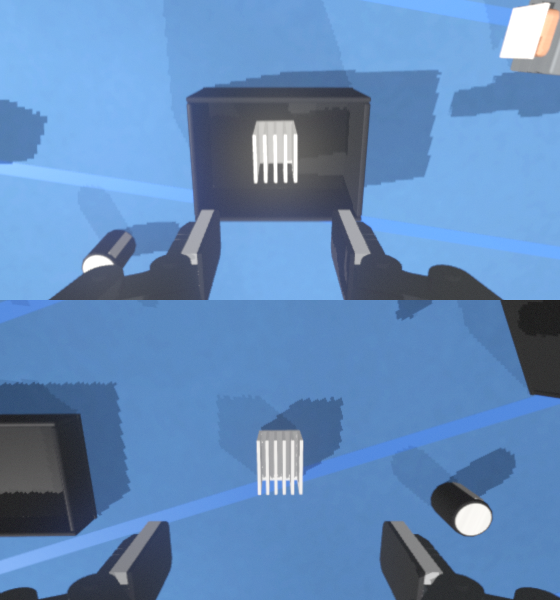

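Upper panel: sink_50 stands in tray_57 at (275,150). Lower panel: sink_36 at (280,462), midway between the fingers, with the capacitor clear at (462,508). I descend.

```bash
python3 -m handwheel '[{"tx":-4.4,"ty":3.5,"tz":12,"roll":0},{"tx":0,"ty":0,"tz":25,"roll":0},{"tx":0,"ty":0,"tz":25,"roll":0},{"tx":0,"ty":0,"tz":25,"roll":0},{"tx":0,"ty":0,"tz":20,"roll":0},{"tx":0,"ty":0,"tz":10,"roll":0},{"tx":0,"ty":0,"tz":6,"roll":0},{"tx":0,"ty":0,"tz":0,"roll":0},{"tx":0,"ty":0,"tz":0,"roll":0}]'
python3 -m handwheel '[{"tx":0,"ty":0,"tz":0,"roll":0},{"tx":0,"ty":0,"tz":0,"roll":0},{"tx":0,"ty":0,"tz":0,"roll":0},{"tx":0,"ty":0,"tz":0,"roll":0},{"tx":0,"ty":0,"tz":0,"roll":0},{"tx":0,"ty":0,"tz":0,"roll":0},{"tx":0,"ty":0,"tz":0,"roll":0}]' 15 60
python3 -c "
from h import *
plan(.553,-.4045,.12,1.591)"
```

```text
t: 14.73
tool_pos: [0.6911, -0.0041, 0.0149]
tool_rot: [0.485, 3.103, 0.0]
contact_force: [1.0, -0.3, 0.1]
opening: 0.0848
grip_force: 0.0
t: 15.32
tool_pos: [0.6913, -0.0042, 0.0154]
tool_rot: [0.486, 3.102, 0.0]
contact_force: [-0.2, 0.3, 3.7]
opening: 0.0309
grip_force: 61.0
shift mm [   9.1 -423.4 -104.7] roll -0.331 q6 -1.37 yaw 1.26 t 15.3167
```

```bash
python3 -m handwheel '[{"tx":0,"ty":0,"tz":-8,"roll":0},{"tx":0,"ty":0,"tz":-20,"roll":0},{"tx":0,"ty":0,"tz":-30,"roll":0},{"tx":0,"ty":-5,"tz":-30,"roll":0},{"tx":0,"ty":-20,"tz":-12,"roll":0},{"tx":1,"ty":-30,"tz":0,"roll":0},{"tx":1,"ty":-36,"tz":0,"roll":0},{"tx":1,"ty":-36,"tz":0,"roll":0},{"tx":1,"ty":-36,"tz":0,"roll":0},{"tx":1,"ty":-36,"tz":0,"roll":0},{"tx":1,"ty":-36,"tz":0,"roll":0},{"tx":1,"ty":-36,"tz":0,"roll":0}]'
python3 -m handwheel '[{"tx":1,"ty":-36,"tz":0,"roll":0},{"tx":1,"ty":-36,"tz":0,"roll":0},{"tx":0,"ty":-36,"tz":0,"roll":0},{"tx":0,"ty":-28,"tz":0,"roll":0},{"tx":0,"ty":-16,"tz":0,"roll":0},{"tx":0,"ty":0,"tz":0,"roll":-0.11},{"tx":0,"ty":0,"tz":0,"roll":-0.11},{"tx":0,"ty":0,"tz":0,"roll":-0.11},{"tx":0,"ty":0,"tz":0,"roll":0},{"tx":0,"ty":0,"tz":0,"roll":0}]'
python3 -c "
from h import *
plan(.553,-.4045,.0194,1.591)"
```

```text
t: 16.32
tool_pos: [0.5996, -0.2612, 0.114]
tool_rot: [-0.486, -3.103, -0.001]
contact_force: [0.3, 0.0, -0.6]
opening: 0.0309
grip_force: 60.4
t: 17.15
tool_pos: [0.5526, -0.4033, 0.114]
tool_rot: [0.027, -3.141, -0.001]
contact_force: [-0.0, 0.6, -0.4]
opening: 0.0308
grip_force: 60.4
shift mm [-0.4 -1.3 94.6] roll -0.003 q6 -2.33 yaw 1.588 t 17.15
```

```bash
python3 -m handwheel '[{"tx":0,"ty":-1,"tz":15,"roll":0},{"tx":0,"ty":0,"tz":20,"roll":0},{"tx":0,"ty":0,"tz":20,"roll":0},{"tx":0,"ty":0,"tz":18,"roll":0},{"tx":0,"ty":0,"tz":10,"roll":0},{"tx":0,"ty":0,"tz":5,"roll":0},{"tx":0,"ty":0,"tz":2,"roll":0},{"tx":0,"ty":0,"tz":0,"roll":0},{"tx":0,"ty":0,"tz":0,"roll":0}]'
```

```text
t: 17.9
tool_pos: [0.5533, -0.4057, 0.0255]
tool_rot: [-0.03, 3.14, -0.002]
contact_force: [0.4, -0.3, -1.1]
opening: 0.0306
grip_force: 60.4
```

```bash
python3 -m handwheel '[{"tx":0,"ty":0,"tz":2,"roll":0},{"tx":0,"ty":0,"tz":2,"roll":0},{"tx":0,"ty":0,"tz":1,"roll":0},{"tx":0,"ty":0,"tz":1,"roll":0},{"tx":0,"ty":0,"tz":0.5,"roll":0},{"tx":0,"ty":0,"tz":0,"roll":0},{"tx":0,"ty":0,"tz":0,"roll":0}]'
```

```text
t: 18.48
tool_pos: [0.5529, -0.4054, 0.0194]
tool_rot: [-0.03, 3.141, -0.0]
contact_force: [-2.8, 1.3, 5.9]
opening: 0.0307
grip_force: 61.3
```

```bash
python3 -m handwheel '[{"tx":0,"ty":0,"tz":0,"roll":0},{"tx":0,"ty":0,"tz":0,"roll":0},{"tx":0,"ty":0,"tz":0,"roll":0},{"tx":0,"ty":0,"tz":-5,"roll":0},{"tx":0,"ty":0,"tz":-15,"roll":0},{"tx":0,"ty":0,"tz":-30,"roll":0},{"tx":0,"ty":0,"tz":-35,"roll":0},{"tx":0,"ty":0,"tz":-35,"roll":0},{"tx":0,"ty":0,"tz":0,"roll":0},{"tx":0,"ty":0,"tz":0,"roll":0}]' 50
python3 -c "
from h import *
wrist('p36',.04); plan(.4,-.286,.125,-1.104)"
```

```text
t: 19.32
tool_pos: [0.5547, -0.4069, 0.1437]
tool_rot: [-0.03, 3.135, -0.01]
contact_force: [0.2, -0.5, -0.1]
opening: 0.05
grip_force: 0.0
p36 [280. 193.] 2488 z med 0.0389 plane (array([ 0.5522, -0.4031]), 40.7, 31.9, np.float64(-1.55)) depth (array([ 0.5342, -0.4025]), 104.6, 36.0, np.float64(-1.564))
shift mm [151.1 122.8  14.8] roll -0.448 q6 -2.33 yaw 1.59 t 19.3667
```

```bash
python3 -m handwheel '[{"tx":25,"ty":20,"tz":0,"roll":0},{"tx":26,"ty":21,"tz":3,"roll":0},{"tx":26,"ty":21,"tz":3,"roll":0},{"tx":26,"ty":21,"tz":3,"roll":0},{"tx":26,"ty":21,"tz":3,"roll":0},{"tx":22,"ty":19,"tz":3,"roll":0},{"tx":0,"ty":0,"tz":0,"roll":-0.112},{"tx":0,"ty":0,"tz":0,"roll":-0.112},{"tx":0,"ty":0,"tz":0,"roll":-0.112},{"tx":0,"ty":0,"tz":0,"roll":-0.112},{"tx":0,"ty":0,"tz":0,"roll":0},{"tx":0,"ty":0,"tz":0,"roll":0}]' 85
python3 -c "
from h import *
wrist('w24',.024); plan(.4,-.286,.010,-1.104)
import cv2
cv2.imwrite('pics/c3.png',cv2.vconcat([cv2.imread('pics/p36.png')[40:340],cv2.imread('pics/w24.png')[40:340]]))"
```

```text
t: 20.37
tool_pos: [0.3986, -0.2844, 0.1216]
tool_rot: [0.723, -3.056, -0.003]
contact_force: [0.2, 0.2, 0.2]
opening: 0.0851
grip_force: 0.0
w24 [272. 201.] 3025 z med 0.0229 plane (array([ 0.4008, -0.2848]), 45.2, 33.9, np.float64(-1.09)) depth (array([ 0.3829, -0.294 ]), 105.7, 37.2, np.float64(-1.097))
shift mm [ -0.5  -2.1 111.9] roll -0.002 q6 -2.81 yaw 2.035 t 20.4167
```

View pics/c3.png

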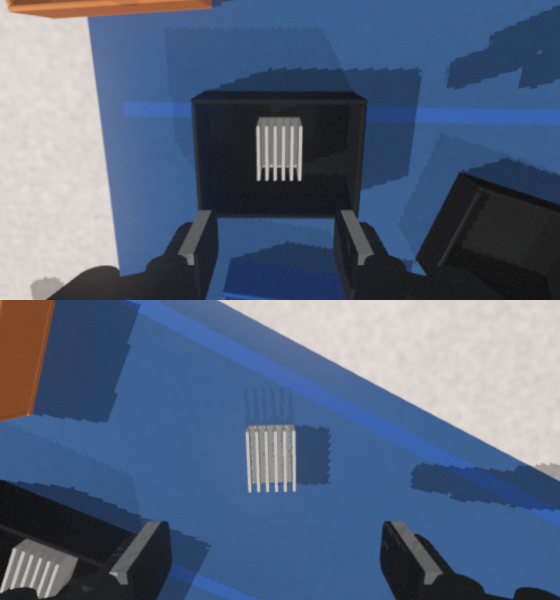

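Upper panel: sink_36 stands in tray_43 at (279,148). Lower panel: sink_24 at (271,458) with vertical fins, near the grip centre. I descend.

```bash
python3 -m handwheel '[{"tx":-0.5,"ty":-1.5,"tz":12,"roll":0},{"tx":0,"ty":0,"tz":25,"roll":0},{"tx":0,"ty":0,"tz":25,"roll":0},{"tx":0,"ty":0,"tz":25,"roll":0},{"tx":0,"ty":0,"tz":14,"roll":0},{"tx":0,"ty":0,"tz":6,"roll":0},{"tx":0,"ty":0,"tz":4,"roll":0},{"tx":0,"ty":0,"tz":0,"roll":0},{"tx":0,"ty":0,"tz":0,"roll":0}]'
python3 -m handwheel '[{"tx":0,"ty":0,"tz":0,"roll":0},{"tx":0,"ty":0,"tz":0,"roll":0},{"tx":0,"ty":0,"tz":0,"roll":0},{"tx":0,"ty":0,"tz":0,"roll":0},{"tx":0,"ty":0,"tz":0,"roll":0},{"tx":0,"ty":0,"tz":0,"roll":0},{"tx":0,"ty":0,"tz":0,"roll":0}]' 15 60
python3 -c "
from h import *
plan(.6327,-.2104,.08,1.272)"
```

```text
t: 21.17
tool_pos: [0.4009, -0.2866, 0.0125]
tool_rot: [-0.727, 3.056, -0.002]
contact_force: [-0.7, -1.1, 0.6]
opening: 0.0854
grip_force: 0.0
t: 21.75
tool_pos: [0.401, -0.2868, 0.0128]
tool_rot: [-0.727, 3.055, -0.002]
contact_force: [1.0, -0.6, 5.4]
opening: 0.0319
grip_force: 60.3
shift mm [-241.3  -36.3  -67. ] roll 0.766 q6 -2.81 yaw 2.038 t 21.75
```

```bash
python3 -m handwheel '[{"tx":0,"ty":0,"tz":-8,"roll":0},{"tx":0,"ty":0,"tz":-20,"roll":0},{"tx":0,"ty":0,"tz":-25,"roll":0},{"tx":-10,"ty":-1,"tz":-20,"roll":0},{"tx":-25,"ty":-4,"tz":0,"roll":0},{"tx":-35,"ty":-5,"tz":0,"roll":0},{"tx":-35,"ty":-5,"tz":0,"roll":0},{"tx":-35,"ty":-5,"tz":0,"roll":0},{"tx":-35,"ty":-5,"tz":0,"roll":0},{"tx":-35,"ty":-5,"tz":0,"roll":0},{"tx":-22,"ty":-4,"tz":0,"roll":0},{"tx":-9,"ty":-2,"tz":0,"roll":0}]'
python3 -m handwheel '[{"tx":0,"ty":0,"tz":0,"roll":0.11},{"tx":0,"ty":0,"tz":0,"roll":0.11},{"tx":0,"ty":0,"tz":0,"roll":0.11},{"tx":0,"ty":0,"tz":0,"roll":0.11},{"tx":0,"ty":0,"tz":0,"roll":0.11},{"tx":0,"ty":0,"tz":0,"roll":0.11},{"tx":0,"ty":0,"tz":0,"roll":0.106},{"tx":0,"ty":0,"tz":0,"roll":0},{"tx":0,"ty":0,"tz":0,"roll":0}]'
python3 -c "
from h import *
plan(.6327,-.2104,.0168,1.272)"
```

```text
t: 22.75
tool_pos: [0.634, -0.2081, 0.0846]
tool_rot: [-0.731, 3.055, 0.001]
contact_force: [0.3, -0.4, -0.5]
opening: 0.0327
grip_force: 59.7
t: 23.5
tool_pos: [0.6309, -0.2099, 0.0845]
tool_rot: [-0.464, -3.106, -0.0]
contact_force: [-0.3, -0.5, -1.0]
opening: 0.032
grip_force: 59.7
shift mm [-2.   0.  67.7] roll 0.002 q6 -1.71 yaw 1.274 t 23.5
```

```bash
python3 -m handwheel '[{"tx":-1,"ty":0,"tz":15,"roll":0},{"tx":0,"ty":0,"tz":20,"roll":0},{"tx":0,"ty":0,"tz":15,"roll":0},{"tx":0,"ty":0,"tz":8,"roll":0},{"tx":0,"ty":0,"tz":4,"roll":0},{"tx":0,"ty":0,"tz":0,"roll":0},{"tx":0,"ty":0,"tz":0,"roll":0}]'
```

```text
t: 24.08
tool_pos: [0.633, -0.2101, 0.0229]
tool_rot: [0.467, 3.106, -0.0]
contact_force: [-0.2, 0.4, -0.3]
opening: 0.0321
grip_force: 59.7
```

```bash
python3 -m handwheel '[{"tx":0,"ty":0,"tz":2,"roll":0},{"tx":0,"ty":0,"tz":2,"roll":0},{"tx":0,"ty":0,"tz":1,"roll":0},{"tx":0,"ty":0,"tz":1,"roll":0},{"tx":0,"ty":0,"tz":0.5,"roll":0},{"tx":0,"ty":0,"tz":0,"roll":0},{"tx":0,"ty":0,"tz":0,"roll":0}]'
```

```text
t: 24.67
tool_pos: [0.6329, -0.2101, 0.0168]
tool_rot: [0.468, 3.106, -0.0]
contact_force: [-1.5, 0.2, 2.3]
opening: 0.0325
grip_force: 59.9
```

```bash
python3 -m handwheel '[{"tx":0,"ty":0,"tz":0.5,"roll":0},{"tx":0,"ty":0,"tz":0,"roll":0},{"tx":0,"ty":0,"tz":0,"roll":0}]' 
python3 -m handwheel '[{"tx":0,"ty":0,"tz":0,"roll":0},{"tx":0,"ty":0,"tz":0,"roll":0},{"tx":0,"ty":0,"tz":0,"roll":0},{"tx":0,"ty":0,"tz":-5,"roll":0},{"tx":0,"ty":0,"tz":-15,"roll":0},{"tx":0,"ty":0,"tz":-30,"roll":0},{"tx":0,"ty":0,"tz":-35,"roll":0},{"tx":0,"ty":0,"tz":-35,"roll":0},{"tx":0,"ty":0,"tz":0,"roll":0},{"tx":0,"ty":0,"tz":0,"roll":0}]' 52
python3 -c "
from h import *
wrist('p24',.028)
a,_=optics.get_image('side'); b,_=optics.get_image('top')
o=cv2.vconcat([cv2.imread('pics/p24.png')[60:340],cv2.resize(a[120:360,150:430,::-1],(560,320))[:,:]])
cv2.imwrite('pics/f1.png',o[:600])
cv2.imwrite('pics/f2.png',cv2.resize(b[125:290,110:460,::-1],None,fx=2.2,fy=2.2,interpolation=cv2.INTER_CUBIC))"
```

```text
t: 24.92
tool_pos: [0.6329, -0.2101, 0.0168]
tool_rot: [0.467, 3.106, -0.0]
contact_force: [-2.8, 1.3, 5.2]
opening: 0.0325
grip_force: 60.3
t: 25.75
tool_pos: [0.6353, -0.2112, 0.1416]
tool_rot: [0.466, 3.098, -0.004]
contact_force: [-0.3, 1.2, 0.0]
opening: 0.0519
grip_force: 0.0
p24 [265. 199.] 3865 z med 0.0324 plane (array([ 0.637 , -0.2091]), 119.7, 90.8, np.float64(-0.304)) depth (array([ 0.6307, -0.203 ]), 133.3, 125.5, np.float64(1.264))
p24 [277. 190.] 2715 z med 0.0268 plane (array([ 0.6336, -0.2077]), 44.8, 33.8, np.float64(1.292)) depth (array([ 0.6149, -0.2016]), 102.4, 36.5, np.float64(1.283))
```

View pics/f1.png

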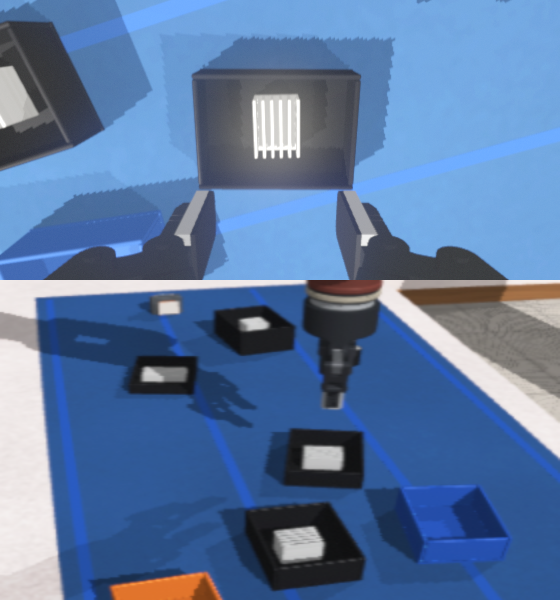

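View pics/f2.png

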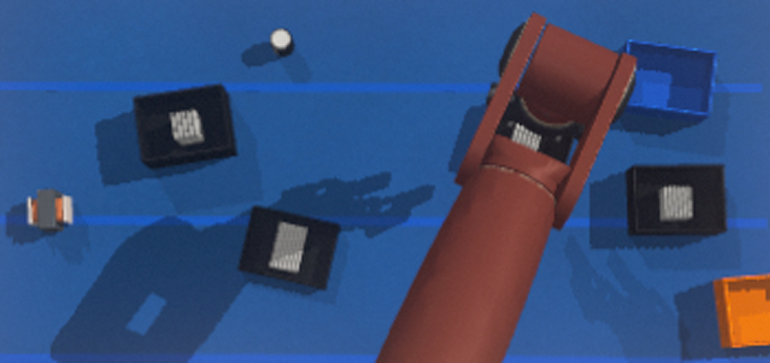

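All four sinks stand fins-up in their trays; in the last picture they are at (186,127), (289,247), (525,135) and (676,202). The transformer (49,210) and capacitor (281,42) have not moved, and the gripper is clear.

```bash
python3 -c "
from station import ctrl
print(ctrl.finish_job())"
```

```text
the job is handed in; nothing more can be done
None
```

All four heat sinks stand fins-up in their matching trays (14 mm in 19, 24 in 30, 36 in 43, 50 in 57), the transformer and capacitor were not touched, and the job was handed in at about 26 s of robot time; the hand-in returned no verdict.

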